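Lift an enamel-coated plaque with an offset spatula onto the soldering disc

ROBOT

A 6-joint arm with a two-finger parallel gripper is mounted at the origin on a cart in front of the work surface, level with it; the furniture and walls round the work are solid. World frame = base frame: x ahead of the robot, y to its left, z up, the work surface at z = 0. Lengths are in m, angles in rad, forces in N, time in s.
With the tool pointing down it reaches from about 0.3 to 0.775 m from the base axis. Payload 14.6 kg.
Tool frame: the origin (TCP) lies midway between the tips of the shut fingers; the grasp point (between the pads) lies 19 mm behind it (ctrl.hold_point_z is the distance from the TCP to the grasp point, in m); z points along the fingers, x is the direction in which the jaws open and shut, and the axes are right-handed (so a half turn about z gives the same grasp; the last joint's range is limited). The gripper opens to 94 mm and grips with 3 to 60 N. Pads are 16 mm wide; open, the fingers measure 119 mm over their backs; the gripper's body (75 mm by 177 mm) begins 78 mm behind the grasp point.
Start: joints at [1.041, 0.3, 1.521, -0, 1.321, -0.067], TCP at [0.246, 0.492, 0.205] pointing down, gripper open.
Joint ranges: [-3.03, 3.03], [-0.79, 2.21], [0.23, 2.52], [-1.04, 4.18], [0, 3.07], [-2.55, 2.55]. Speed limits (rad/s): [2.22, 2.22, 2.57, 3.14, 3.14, 3.14].

INTERFACE

Orientations are given as [roll, pitch, yaw] about the fixed x, y, z axes, in that order (R = Rz(yaw) Ry(pitch) Rx(roll)).
In Python, from station import ctrl, viewer, ticket, nets gives the robot as it stands.
- The arm moves only by the tool carry_out, never from a script. Its argument "commands" is one flat list of numbers, 7 for each row, row after row: the closure, from -1 (fully open) to 1 (shut), so that 0 is half open, then the shift along the world's x, y, z in cm, then the turn, a rotation vector about the world's x, y, z in rad. In form: [gripper, tx, ty, tz, ax, ay, az, gripper, tx, ty, tz, ax, ay, az, ...]. A call has 1 to 12 rows; each row is the pose to reach, as a shift and turn from the pose measured when the call began; what a row does not reach only later rows make up. A row lasts 1/12 s, in which the tool goes at most 41.7 mm and 7.16 degrees, less where a joint would pass 70% of its speed; a pose out of reach is approached as far as the arm can. A call with a gripper value outside its range is refused whole. The fingers move at their own pace and stop on an object; "force" is the grip in N (left out, the last holds). Time passes only in rows, so rows that repeat a pose let the fingers close. It gives the time, the measured TCP pose, the force and the opening at its end, in the units of the state.
- ctrl.get_obs(): the state, without advancing time (a new reading comes with each control period).
- viewer.camera(name): name is "side" or "top" or "wrist"; returns (picture, depth): 400x640x3 uint8, blue, green, red; 400x640 float32, m along the optical axis (not along the pixel's ray), 0 where there is no reading.
- viewer.camera_info(name): a dict with "fx", "fy", "cx", "cy" (pixels), "R" (3x3) and "t" (3): a world point X has camera coordinates R X + t. Camera axes: x right, y down, z forward; pixel columns grow to the right and rows downward; lengths in m; the calibration is good to about 2 mm. The wrist camera is an equidistant fisheye: a pixel r from the principal point sees the ray r / f radians off the axis. A picture is of the moment at which its call begins: read the wrist's pose just before it. camera_info takes no time and is no camera call; for the wrist camera it gives the pose at the moment of the call.
- ticket.hand_in(): hands the job in, once; it reports no verdict.
Trained networks look in the newest picture that a camera, given by its name, has taken for a name from the list of things; names that differ only in an ending like _2 or _b are one class to them, and where a whole thing is asked for, a point or a joint stands for the part that bears it (a point fixed in the world has none). Each returns a list of dicts, best first, with "confidence" (0 to 1); they miss things now and then, are a little off and sometimes report something else, mostly with a low value. They report only what shows in the picture. A call takes as long as a camera call.
- nets.silhouettes(camera, thing): "region" (400x640 bool, what is visible of it) and "extent" ([left, top, right, bottom] in pixels, round what is visible of it).
The state is a dict: "time_s": time; "qpos": joint angles; "joint_vel": joint speeds; "tau": joint torques, N m; "ee_pos": TCP position; "eef_rot": TCP orientation; "force": force on the tool from outside, world axes, zero at the start; "moment": the same for the moment, N m; "grip_width": finger opening in m.
Only numpy, scipy, OpenCV 4.12 (cv2) and the standard library are available. Lean on these libraries where they do the work, as an engineer would, in place of code of your own. Each camera call takes 0.05 s, during which the arm holds its last target. There are 200 camera calls.

TASK

The little copper plaque carries a fresh coat of enamel and no finger may touch it, so take the offset spatula by its handle, slide the blade under the plaque (it skids away on the board, so let it come up against the steel block behind it) and lift it; the spatula is an old one and its blade is bent a little out of line, so feel where its edge meets the board and do not lean on it. Carry it slowly and without tilting it steeply to the round soldering disc, and tip it gently off the blade, close above the disc, so that it lies flat, enamel up, in the middle of the disc. Then lay the spatula down on the bare board as it lay before, on blade and handle butt,, touching nothing else, and leave the tweezers, pliers, oil jar and white ring undisturbed.

Things in the scene. Friction and masses are not known exactly. Their poses are not given: they have to be found in the camera images.
- spatula: Offset spatula, 180 mm long, 100 g. Origin: where to grip it, on the axis of the wooden handle (17 mm wide across y, 20 high in z, from 73 mm behind to 21 mm ahead). x to the front, z up. The neck's foot is 45 mm ahead of and 40 below the origin. At rest, on neck foot and handle butt, the handle slopes 14 degrees, origin 28 mm above the board; tip to the right.
- neck_foot (a point): Foot of the spatula's neck (fixed to the handle, same axes): rear end of the blade's underside. From here the stiff steel blade reaches 62 mm ahead, 50 wide, 2 thick; its front 14 mm (blade_edge) bevelled on top to 0.5. The neck is bent here: the blade points up to 7.5 degrees up or down from the handle's line, not measured: feel it on the board with 1 to 3 N; over 15 N is too hard.
- plaque: Square copper plaque, round corners, 52 x 52 x 5 mm, 36 to 59 g, blue enamel on top. Origin: centre of the underside. Underside flat over the middle 44 mm, then the rim flares up: its outer edge is 2.6 mm above the board, so a blade on the board gets under. Slippery (friction 0.2 to 0.3): skids off a blade unless stopped behind; slides down a blade tilted over 17 degrees.
- bench_block: Steel bench block, 68 x 68 x 18 mm, 0.66 kg, loose; pushes under 3 N do not shift it. Origin: centre of its underside, axes along its sides. The plaque lies 4 to 25 mm from its front (-x) face, its sides turned up to 10 degrees against that face.
- soldering_disc: Round brown ceramic soldering disc, 116 mm across, 16 mm high, 0.21 kg, loose, flat top. Origin: centre of its underside. It lies on the left of the board.
- tweezers: Steel tweezers 130 mm long lying on the board under the wooden bench pin. Leave alone.
- pliers: Green-handled pliers 140 mm long lying at the back of the board. Leave alone.
- oil_jar: Small clear jar, 37 mm across, 48 mm high, under the wooden bench pin, which juts out over the middle of the board 0.1 m up. Leave alone.
- snap_ring: White plastic ring, 28 mm across, 9 mm high, at the left front corner of the board. Leave alone.

How it is judged:
On the way, in this order (a step that is already met when the one before it is completed fails the run):
1. the plaque is lifted clear of the board on the spatula's blade, tilted less than 30 degrees (height (world z) of plaque above 0.03 m and contact force between plaque and spatula above 0.15 N and angle between plaque's own z axis and vertical below 0.52 rad), for 0.2 s.
2. the plaque lies flat on the middle of the disc, off the blade (horizontal distance between plaque and soldering_disc below 0.02 m and z of plaque in the frame of soldering_disc between 0.013 and 0.0195 m and angle between plaque's own z axis and vertical below 0.06 rad and contact force between plaque and spatula below 0.02 N and linear speed of plaque below 0.02 m/s), for 0.2 s.
At the end, for the whole second after the job is handed in: The plaque rests flat (within 3 degrees), enamel up, on the disc, its centre within 20 mm of the disc's centre, off the blade; the disc lies flat on the board; the spatula lies at rest on the board as it did at first, on blade and handle butt, not touching plaque, disc or block (all of step 2 and height (world z) of soldering_disc below 0.005 m and angle between soldering_disc's own z axis and vertical below 0.05 rad and height (world z) of spatula between 0.02 and 0.036 m and height (world z) of neck_foot below 0.006 m and angle between spatula's own z axis and vertical below 0.35 rad and contact force between spatula and soldering_disc below 0.02 N and contact force between spatula and bench_block below 0.02 N and linear speed of spatula below 0.02 m/s).
It fails at once if a finger touches the plaque (contact force between the fingers and plaque above 0.1 N).
It fails at once if the plaque moves faster than 0.8 m/s (swung about, or dropped from more than 3 cm) (linear speed of plaque above 0.8 m/s).
It fails at once if while the plaque is still on the board and the neck foot within 11 cm of it, the blade presses on something with more than 15 N (contact force between blade_edge and anything else above 15 N and height (world z) of plaque below 0.01 m and horizontal distance between neck_foot and plaque below 0.11 m).
It fails at once if the plaque is tilted beyond 50 degrees (angle between plaque's own z axis and vertical above 0.87 rad).
It fails at once if tweezers, pliers, oil jar or white ring shifted by more than 20 mm (distance of any of tweezers, pliers, oil_jar, snap_ring from where it was at the start of the episode above 0.02 m).
It also fails if it takes over 72 s, if anything falls off the work surface, if the arm or the gripper's body presses on something with over 40 N, if the wrist force passes 120 N, or if a joint passes its speed limit or range.

## Working session

There is one attempt and no reset: what is moved stays moved. The work goes in short steps, Python scripts to look and compute and a tool call to move; the robot and the scene stay as the last step left them, time stands still between calls to the robot, and variables do not carry over. Pictures are saved under pics/ and viewed, about 8 in all and at most 12, crops included, and the job is handed in when it is done.

Besides the shell and the picture viewer there is one more tool, called by a JSON object that holds its "op" and its "data", one argument or row to a line. carry_out: Moves the arm, as the interface text tells. Its arguments: {"type":"object","properties":{"commands":{"type":"array","items":{"type":"number"}},"force":{"type":"number"}},"required":["commands"]}

```bash
mkdir -p pics; ls
cat > h.py <<'E'
import numpy as np, cv2
from station import ctrl, viewer, ticket, nets
def pts(cam, d, mask):
    c=viewer.camera_info(cam); v,u=np.nonzero(mask&(d>0)); z=d[v,u]
    if cam=='wrist':
        a=(u-c['cx'])/c['fx'];b=(v-c['cy'])/c['fy'];r=np.hypot(a,b)+1e-9
        k=np.tan(r)/r
        P=np.c_[a*k*z,b*k*z,z]
    else: P=np.c_[(u-c['cx'])/c['fx']*z,(v-c['cy'])/c['fy']*z,z]
    return (P-c['t'])@c['R']
E
python3 - <<'E'
from h import *
o=ctrl.get_obs();print(o, ctrl.hold_point_z)
for cam in ['top','side']:
    im,d=viewer.camera(cam);cv2.imwrite(f'pics/{cam}0.png',im)
    np.save(cam+'0.npy',d)
    for n in ['spatula','plaque','bench_block','soldering_disc','tweezers','pliers','oil_jar','snap_ring']:
        for s in nets.silhouettes(cam,n)[:1]:
            P=pts(cam,d,s['region'])
            if len(P)==0: continue
            m=np.median(P,0);x=s['region'].nonzero()
            r=cv2.minAreaRect((P[:,:2]*1000).astype(np.float32))
            print(cam,n,round(s['confidence'],2),s['extent'],m.round(3),'rect',np.round(r[0],1),np.round(r[1],1),round(r[2],1),'z',np.percentile(P[:,2],[3,97]).round(3))
E
```

```text
pics
{'time_s': 0.0, 'qpos': array([ 1.04141096e+00,  3.00449862e-01,  1.52158559e+00, -2.96502875e-05,
        1.32068617e+00, -6.66266645e-02]), 'joint_vel': array([ 0.00104219,  0.00061075, -0.00064936, -0.00084881,  0.00087729,
       -0.00062896]), 'tau': array([ 9.24946153e-05, -5.31798184e+01, -3.52744710e+01,  7.07867648e-02,
        2.43159255e-02, -1.38384867e-04]), 'ee_pos': array([0.24542046, 0.49191585, 0.20489607]), 'eef_rot': array([-3.14154615e+00,  1.12837842e-03,  1.10804500e+00]), 'force': array([0.26826212, 0.02475087, 1.04186891]), 'moment': array([ 0.03485862,  0.05742544, -0.01450606]), 'grip_width': 0.09341284444719276} 0.0188
top spatula 0.67 [293.1, 229.0, 365.5, 250.5] [ 0.423 -0.023  0.01 ] rect [430.1  17.9] [ 47.  189.8] 1.2 z [-0.    0.04]
top plaque 0.92 [404.0, 176.2, 423.6, 196.6] [ 0.563 -0.189  0.005] rect [ 562.9 -189.9] [51.6 51.4] 2.1 z [0.002 0.008]
top bench_block 0.88 [399.2, 145.9, 431.7, 173.8] [ 0.619 -0.187  0.017] rect [ 628.8 -196.3] [79.2 66.1] 88.7 z [0.001 0.023]
top soldering_disc 0.95 [247.0, 181.6, 291.9, 227.6] [0.522 0.175 0.016] rect [523.8 175.5] [115.6 116.8] 66.0 z [0.012 0.019]
top pliers 0.44 [277.7, 150.5, 304.1, 158.7] [0.651 0.117 0.008] rect [652.3 119.2] [20.5 69.9] 8.6 z [-0.     0.012]
top snap_ring 0.48 [222.0, 246.8, 229.4, 260.1] [0.4   0.275 0.006] rect [400.7 275.6] [24.  22.2] 88.4 z [0.002 0.012]
side spatula 0.66 [268.2, 192.4, 304.4, 240.3] [ 0.42  -0.034  0.01 ] rect [418.6   8.1] [ 47.5 179.4] 7.5 z [0.004 0.04 ]
side plaque 0.9 [364.0, 259.9, 381.8, 277.9] [ 0.547 -0.191  0.004] rect [ 546.5 -191.4] [59.4 33. ] 68.4 z [0.002 0.006]
side soldering_disc 0.61 [289.9, 165.4, 325.7, 190.4] [0.503 0.156 0.015] rect [508.1 172.2] [114.4  89.2] 75.6 z [0.003 0.017]
side oil_jar 0.74 [370.7, 187.7, 387.2, 211.0] [ 0.629 -0.     0.026] rect [631.7   5.2] [156.8  37.3] 71.8 z [-0.001  0.047]
```

Run:
```python
import cv2,numpy as np
a=cv2.imread('pics/top0.png')[125:275,205:455];b=cv2.imread('pics/side0.png')[120:320,200:450]
cv2.imwrite('pics/v1.png',cv2.resize(a,None,fx=3.2,fy=3.2,interpolation=cv2.INTER_CUBIC))
from h import *
d=np.load('top0.npy')
viewer.camera('top')
for s in nets.silhouettes('top','spatula')[:3]:
    P=pts('top',d,s['region']);
    print(s['confidence'])
    for y in np.arange(-.08,.13,.015):
        q=P[(P[:,1]>y)&(P[:,1]<y+.015)]
        if len(q): print(round(y,3),len(q),q[:,0].min().round(3),q[:,0].max().round(3),np.median(q[:,2]).round(3))
for n in ['plaque','bench_block']:
    s=nets.silhouettes('top',n)[0];P=pts('top',d,s['region'])
    if n=='bench_block': P=P[P[:,2]>.014]
    r=cv2.minAreaRect((P[:,:2]*1000).astype(np.float32));print(n,r,P.min(0),P.max(0))
```

```text
0.89
-0.08 73 0.408 0.455 0.01
-0.065 118 0.408 0.455 0.009
-0.05 110 0.409 0.453 0.007
-0.035 102 0.409 0.451 0.005
-0.02 43 0.411 0.444 0.005
-0.005 1 0.426 0.426 0.017
0.01 39 0.416 0.431 0.039
0.025 36 0.416 0.428 0.039
0.04 34 0.414 0.429 0.035
0.055 38 0.412 0.427 0.031
0.07 42 0.41 0.427 0.028
0.085 42 0.408 0.424 0.024
0.1 18 0.408 0.422 0.021
0.18
plaque ((564.6221923828125, -189.85580444335938), (55.145668029785156, 51.63625717163086), 1.666634440422058) [ 0.5367444  -0.21611181 -0.00232563] [ 0.59187753 -0.1636492   0.00940983]
bench_block ((628.8107299804688, -194.5590362548828), (67.8676986694336, 66.07653045654297), 88.70250701904297) [ 0.59547815 -0.22803547  0.01406063] [ 0.66259349 -0.1601848   0.0239307 ]
```

View pics/v1.png

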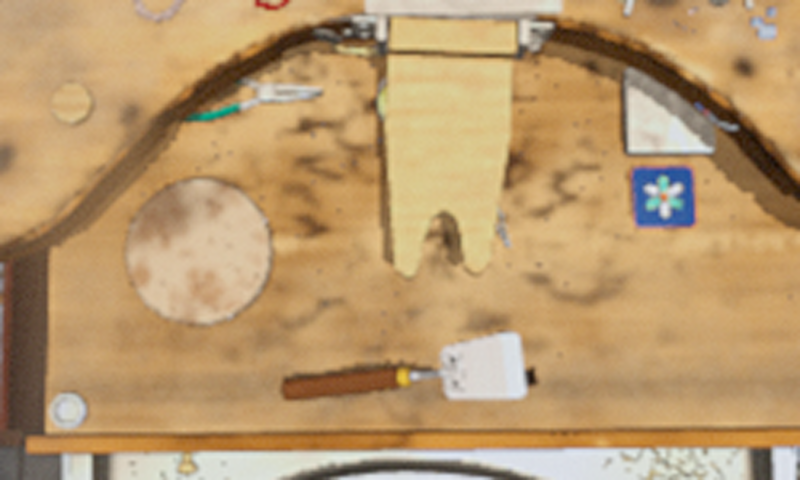

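The top view shows the plaque at px (664,197) in front of the steel block, the disc at (199,250), and the spatula with its butt at (285,387) and its blade at (485,367). The pin covers columns 385–512. I'll move above the spatula handle for a closer look.

{"op": "carry_out", "data": {
  "commands": [-1, 17.6, -45.4, -7, 0, 0, -1.015, -1, 17.6, -45.4, -7, 0, 0, -1.015, -1, 17.6, -45.4, -7, 0, 0, -1.015, -1, 17.6, -45.4, -7, 0, 0, -1.015, -1, 17.6, -45.4, -7, 0, 0, -1.015, -1, 17.6, -45.4, -7, 0, 0, -1.015, -1, 17.6, -45.4, -7, 0, 0, -1.015, -1, 17.6, -45.4, -7, 0, 0, -1.015, -1, 17.6, -45.4, -7, 0, 0, -1.015, -1, 17.6, -45.4, -7, 0, 0, -1.015, -1, 17.6, -45.4, -7, 0, 0, -1.015, -1, 17.6, -45.4, -7, 0, 0, -1.015],
  "force": 50
}}

```text
time_s: 2.1
ee_pos: [0.422, 0.0355, 0.1353]
eef_rot: [3.141, -0.001, 0.092]
force: [0.6, 0.6, 0.1]
grip_width: 0.0943
```

{"op": "carry_out", "data": {
  "commands": [-1, 0, 0, 0, 0, 0, 0, -1, 0, 0, 0, 0, 0, 0]
}}

```text
time_s: 2.27
ee_pos: [0.4222, 0.0342, 0.1351]
eef_rot: [3.141, 0.0, 0.089]
force: [-0.8, 1.0, -0.3]
grip_width: 0.0936
```

```bash
cat > w.py <<'E'
from h import *
def sp(cam='wrist'):
    """spatula points: axis fit"""
    im,d=viewer.camera(cam); s=nets.silhouettes(cam,'spatula')
    return im,d,s
if __name__=='__main__':
    print(ctrl.get_obs()['ee_pos'],ctrl.get_obs()['eef_rot'])
    im,d,s=sp(); cv2.imwrite('pics/w1.png',im)
    for s in s[:1]:
        P=pts('wrist',d,s['region']); print(s['confidence'],s['extent'],len(P))
        for y in np.arange(-.08,.13,.01):
            q=P[(P[:,1]>y)&(P[:,1]<y+.01)]
            if len(q): print(round(y+.005,3),len(q),np.percentile(q[:,0],[2,50,98]).round(4),np.percentile(q[:,2],[50,95]).round(4))
E
python3 w.py
```

```text
[0.42217852 0.03420056 0.13509852] [3.14144000e+00 2.40232537e-06 8.89393551e-02]
0.95 [293.1, 113.9, 336.1, 282.6] 4129
-0.075 179 [0.409  0.428  0.4533] [0.0115 0.0126]
-0.065 343 [0.4076 0.4308 0.4543] [0.011  0.0123]
-0.055 370 [0.4068 0.4303 0.4533] [0.0098 0.0113]
-0.045 365 [0.4071 0.4295 0.4518] [0.0081 0.0096]
-0.035 344 [0.4072 0.4291 0.4496] [0.0064 0.0079]
-0.025 326 [0.4066 0.4265 0.4474] [0.0058 0.0078]
-0.015 227 [0.4086 0.4268 0.4448] [0.004  0.0082]
-0.005 27 [0.4182 0.4247 0.429 ] [0.0156 0.0269]
0.005 51 [0.4125 0.4235 0.4307] [0.034  0.0373]
0.015 120 [0.414  0.4217 0.4286] [0.0405 0.0425]
0.025 181 [0.4124 0.4208 0.4292] [0.0411 0.0426]
0.035 208 [0.4117 0.4201 0.4286] [0.039  0.0411]
0.045 209 [0.4107 0.4193 0.4278] [0.0364 0.0383]
0.055 217 [0.4095 0.4184 0.4277] [0.0337 0.0358]
0.065 221 [0.4077 0.4176 0.4274] [0.0312 0.0333]
0.075 208 [0.4079 0.4164 0.425 ] [0.0286 0.0309]
0.085 192 [0.407  0.4149 0.4232] [0.0263 0.0283]
0.095 186 [0.4061 0.4139 0.4219] [0.0236 0.0256]
0.105 154 [0.4054 0.4132 0.4203] [0.0213 0.0231]
0.115 1 [0.4151 0.4151 0.4151] [0.0162 0.0162]
```

View pics/w1.png

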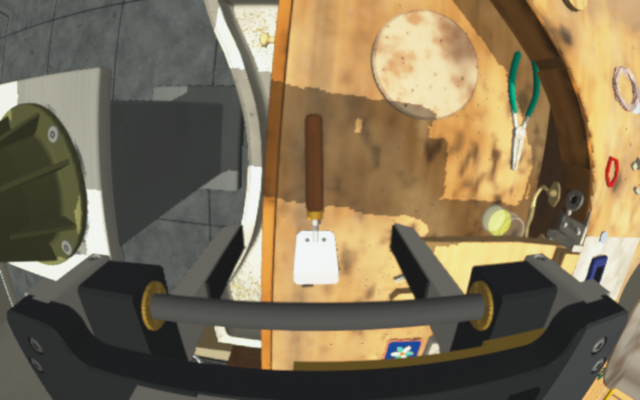

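The wrist view shows the handle from (314,115) to (315,215) and the blade at (316,258). The handle axis is at x = 0.420 for y = 0.037, its top is 38 mm up, and the blade rises about 7.5°. I'll descend and grip.

{"op": "carry_out", "data": {
  "commands": [-0.3, -0.2, 0.3, -4, 0, 0, 0.008, -0.3, -0.2, 0.3, -7, 0, 0, 0.008, -0.3, -0.2, 0.3, -9.5, 0, 0, 0.008, -0.3, -0.2, 0.3, -11.5, 0, 0, 0.008, -0.3, -0.2, 0.3, -12.5, 0, 0, 0.008, -0.3, -0.2, 0.3, -12.5, 0, 0, 0.008, -0.3, -0.2, 0.3, -12.5, 0, 0, 0.008]
}}

```text
time_s: 2.95
ee_pos: [0.4197, 0.04, 0.0107]
eef_rot: [-3.142, -0.0, 0.102]
force: [0.7, 0.1, 1.1]
grip_width: 0.0613
```

{"op": "carry_out", "data": {
  "commands": [1, 0, 0, 0, 0, 0, 0, 1, 0, 0, 0, 0, 0, 0, 1, 0, 0, 0, 0, 0, 0, 1, 0, 0, 0, 0, 0, 0, 1, 0, 0, 0, 0, 0, 0, 1, 0, 0, 0, 0, 0, 0, 1, 0, 0, 0, 0, 0, 0, 1, 0, 0, 0, 0, 0, 0],
  "force": 50
}}

```text
time_s: 3.62
ee_pos: [0.4197, 0.04, 0.0107]
eef_rot: [-3.142, -0.0, 0.102]
force: [-0.2, 0.1, 0.4]
grip_width: 0.0165
```

{"op": "carry_out", "data": {
  "commands": [1, 0, 0, 3, 0, 0, 0, 1, -1, 0, 6, 0, 0, 0, 1, -3, 0, 8, 0, 0, 0, 1, -4, 0, 9, 0, 0, 0]
}}

```text
time_s: 3.95
ee_pos: [0.3791, 0.04, 0.1026]
eef_rot: [3.141, -0.002, 0.102]
force: [-1.2, 1.0, -0.8]
grip_width: 0.0164
```

{"op": "carry_out", "data": {
  "commands": [1, 0, -2, 0, 0, 0, 0.12, 1, 0, -4, 0, 0, 0, 0.24, 1, 0, -6, 0, 0, 0, 0.36, 1, 0, -8, 0, 0, 0, 0.48, 1, 0, -10, 0, 0, 0, 0.6, 1, 0, -12, 0, 0, 0, 0.73, 1, 0, -14, 0, 0, 0, 0.85, 1, 0, -16, 0, 0, 0, 0.98, 1, 0, -18, 0, 0, 0, 1.1, 1, 0, -20, 0, 0, 0, 1.22, 1, 0, -22, 0, 0, 0, 1.35, 1, 0, -23, 0, 0, 0, 1.46]
}}

```text
time_s: 4.95
ee_pos: [0.3788, -0.1917, 0.1025]
eef_rot: [-3.142, -0.002, 1.567]
force: [1.2, -0.4, -0.5]
grip_width: 0.0167
```

{"op": "carry_out", "data": {
  "commands": [1, 0, 0, 0, 0, 0.06, 0, 1, 0, 0, 0, 0, 0.13, 0, 1, 0, 0, 0, 0, 0.13, 0, 1, 0, 0, 0, 0, 0.13, 0]
}}

```text
time_s: 5.28
ee_pos: [0.3791, -0.1914, 0.102]
eef_rot: [-3.013, -0.002, 1.567]
force: [0.7, 0.5, -1.9]
grip_width: 0.0164
```

```bash
cat > m.py <<'E'
from h import *
o=ctrl.get_obs();print(o['time_s'],o['ee_pos'].round(4),o['eef_rot'].round(3),o['force'].round(2),o['moment'].round(3))
im,d=viewer.camera('top');cv2.imwrite('pics/t2.png',im)
def rect(n,lo,hi):
    s=nets.silhouettes('top',n)
    if not s: return print(n,'none')
    P=pts('top',d,s[0]['region']);P=P[(P[:,2]>lo)&(P[:,2]<hi)]
    r=cv2.minAreaRect((P[:,:2]*1000).astype(np.float32));print(n,s[0]['confidence'],np.round(r[0],1),np.round(r[1],1),round(r[2],2),P.min(0).round(4),P.max(0).round(4))
rect('plaque',0,.2);rect('bench_block',.014,.03);rect('spatula',-1,1)
im,d=viewer.camera('wrist');cv2.imwrite('pics/w2.png',im)
s=nets.silhouettes('wrist','spatula')[0];P=pts('wrist',d,s['region'])
np.save('P.npy',P)
for x in np.arange(.3,.54,.01):
    q=P[(P[:,0]>x)&(P[:,0]<x+.01)]
    if len(q): print(round(x+.005,3),len(q),np.percentile(q[:,1],[2,50,98]).round(4),np.median(q[:,2]).round(4))
print('tip',P[:,0].max())
for n in ['plaque','bench_block']:
    s=nets.silhouettes('wrist',n)
    if s:
        P=pts('wrist',d,s[0]['region']);P=P[P[:,2]>(.014 if n!='plaque' else 0)]
        r=cv2.minAreaRect((P[:,:2]*1000).astype(np.float32));print(n,s[0]['confidence'],np.round(r[0],1),np.round(r[1],1),round(r[2],2),P.min(0).round(4),P.max(0).round(4))
E
python3 m.py
```

```text
5.2833 [ 0.3791 -0.1914  0.102 ] [-3.013e+00 -2.000e-03  1.567e+00] [ 0.74  0.47 -1.87] [-0.009 -0.017 -0.051]
plaque 0.81 [ 563.2 -189.8] [51.7 51.8] 2.4 [ 5.370e-01 -2.161e-01  2.000e-04] [ 0.5886 -0.1634  0.0096]
bench_block 0.89 [ 628.3 -194.7] [67.7 66.2] 88.58 [ 0.5958 -0.2282  0.0141] [ 0.6622 -0.1604  0.024 ]
spatula 0.78 [ 457.8 -186. ] [73.4 92.4] 63.38 [ 0.4288 -0.2388 -0.0028] [ 0.4957 -0.1338  0.351 ]
0.315 354 [-0.1991 -0.1914 -0.1841] 0.1206
0.325 552 [-0.1997 -0.1919 -0.1836] 0.1219
0.335 542 [-0.1997 -0.1915 -0.1837] 0.1231
0.345 557 [-0.1997 -0.192  -0.1837] 0.1244
0.355 539 [-0.1992 -0.1916 -0.1837] 0.1255
0.365 527 [-0.1999 -0.1921 -0.1844] 0.1267
0.375 522 [-0.2    -0.1922 -0.1844] 0.1278
0.385 499 [-0.2    -0.1922 -0.1844] 0.1291
0.395 495 [-0.2002 -0.1923 -0.1844] 0.1302
0.405 346 [-0.2    -0.1929 -0.1855] 0.1291
0.415 55 [-0.1995 -0.1918 -0.1859] 0.1288
0.455 40 [-0.2086 -0.1983 -0.1814] 0.0886
0.465 495 [-0.2102 -0.1926 -0.1756] 0.0883
0.475 499 [-0.2113 -0.1926 -0.1746] 0.0887
0.485 433 [-0.2116 -0.1919 -0.1736] 0.0888
tip 0.4899690393710798
```

View pics/w2.png

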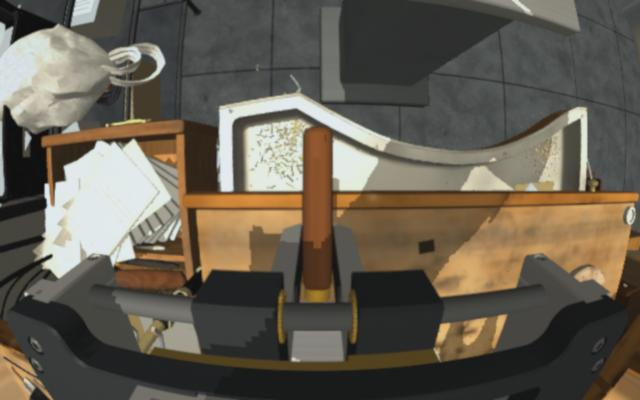

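The wrist view shows the handle in the fingers at (317,210), with little of the blade visible (318,345). The handle is aligned with +x at y ≈ −0.192 and the tip is at about x = 0.495. Next I lower it onto the bare board to feel for contact.

{"op": "carry_out", "data": {
  "commands": [1, 0, 0, -3, 0, 0, 0, 1, 0, 0, -5, 0, 0, 0, 1, 0, 0, -7, 0, 0, 0, 1, 0, 0, -7.7, 0, 0, 0, 1, 0, 0, -7.7, 0, 0, 0, 1, 0, 0, -7.7, 0, 0, 0]
}}

```text
time_s: 6.18
ee_pos: [0.379, -0.1918, 0.0262]
eef_rot: [-3.012, -0.001, 1.567]
force: [-0.1, 0.4, -0.5]
grip_width: 0.0167
```

```bash
cat > f.py <<'E'
from h import *
F=[]
for i in range(6):
    viewer.camera('side'); o=ctrl.get_obs(); F.append(np.r_[o['force'],o['moment'],o['tau'][1:5]])
F=np.array(F);print(o['time_s'],o['ee_pos'].round(4),o['eef_rot'].round(4));print('F',F.mean(0).round(2)[:3],'M',F.mean(0).round(3)[3:6],'tau',F.mean(0)[6:].round(2),'sd',F.std(0)[:6].round(3))
E
python3 f.py
```

```text
6.4833 [ 0.3791 -0.1919  0.0263] [-3.0133e+00 -8.0000e-04  1.5666e+00]
F [-0.14 -0.02 -1.19] M [ 0.045 -0.065 -0.019] tau [-46.13 -25.64  -0.16   0.38] sd [0.236 0.571 0.584 0.015 0.024 0.031]
```

{"op": "carry_out", "data": {
  "commands": [1, 0, 0, -0.1, 0, 0, 0, 1, 0, 0, -0.2, 0, 0, 0, 1, 0, 0, -0.2, 0, 0, 0]
}}

```text
time_s: 6.73
ee_pos: [0.3791, -0.1919, 0.0242]
eef_rot: [-3.013, -0.001, 1.567]
force: [-0.8, 0.8, -0.7]
grip_width: 0.0166
```

```bash
python3 f.py
```

```text
7.0333 [ 0.3791 -0.1919  0.0243] [-3.0132e+00 -8.0000e-04  1.5666e+00]
F [ 0.2  -0.31 -1.1 ] M [ 0.036 -0.062  0.012] tau [-46.66 -25.65  -0.17   0.37] sd [0.409 0.447 0.406 0.025 0.025 0.019]
```

{"op": "carry_out", "data": {
  "commands": [1, 0, 0, -0.1, 0, 0, 0, 1, 0, 0, -0.2, 0, 0, 0, 1, 0, 0, -0.35, 0, 0, 0, 1, 0, 0, -0.35, 0, 0, 0]
}}

```text
time_s: 7.37
ee_pos: [0.3789, -0.1918, 0.0205]
eef_rot: [-3.013, -0.001, 1.567]
force: [-0.5, -0.8, -0.9]
grip_width: 0.0165
```

```bash
python3 f.py
```

```text
7.6667 [ 0.3791 -0.1919  0.0208] [-3.0133e+00 -8.0000e-04  1.5666e+00]
F [ 0.23 -0.28 -1.14] M [ 0.046 -0.043 -0.012] tau [-46.72 -25.39  -0.16   0.36] sd [0.558 0.295 0.233 0.018 0.019 0.023]
```

{"op": "carry_out", "data": {
  "commands": [1, 0, 0, -0.1, 0, 0, 0, 1, 0, 0, -0.1, 0, 0, 0]
}}

```text
time_s: 7.83
ee_pos: [0.3791, -0.1919, 0.0197]
eef_rot: [-3.013, -0.001, 1.567]
force: [-0.2, 0.0, -1.3]
grip_width: 0.0165
```

```bash
python3 f.py
```

```text
8.1333 [ 0.3791 -0.1919  0.0198] [-3.0133e+00 -7.0000e-04  1.5667e+00]
F [ 0.22  0.04 -1.17] M [ 0.034 -0.037  0.006] tau [-46.83 -25.36  -0.16   0.37] sd [0.513 0.487 0.345 0.029 0.03  0.024]
```

{"op": "carry_out", "data": {
  "commands": [1, 0, 0, -0.1, 0, 0, 0, 1, 0, 0, -0.1, 0, 0, 0]
}}

```text
time_s: 8.3
ee_pos: [0.3791, -0.1919, 0.0187]
eef_rot: [-3.013, -0.001, 1.567]
force: [1.4, -0.0, -0.8]
grip_width: 0.0167
```

```bash
python3 f.py
```

```text
8.6 [ 0.3791 -0.1919  0.0188] [-3.0133e+00 -7.0000e-04  1.5667e+00]
F [ 0.21 -0.18 -1.08] M [ 0.009 -0.051  0.01 ] tau [-46.87 -25.29  -0.16   0.37] sd [0.756 0.572 0.631 0.018 0.033 0.032]
```

{"op": "carry_out", "data": {
  "commands": [1, 0, 0, -0.1, 0, 0, 0, 1, 0, 0, -0.1, 0, 0, 0]
}}

```text
time_s: 8.77
ee_pos: [0.3792, -0.1919, 0.0178]
eef_rot: [-3.013, -0.001, 1.567]
force: [-0.1, 0.2, 1.2]
grip_width: 0.0163
```

```bash
python3 f.py
```

```text
9.0667 [ 0.3792 -0.1919  0.0179] [-3.0135e+00 -6.0000e-04  1.5666e+00]
F [-0.21 -0.04  0.25] M [ 0.008 -0.051  0.013] tau [-46.3  -24.86  -0.13   0.36] sd [0.298 0.116 0.552 0.013 0.041 0.03 ]
```

{"op": "carry_out", "data": {
  "commands": [1, 0, 0, -0.1, 0, 0, 0, 1, 0, 0, -0.1, 0, 0, 0]
}}

```text
time_s: 9.23
ee_pos: [0.3791, -0.1921, 0.0172]
eef_rot: [-3.013, -0.0, 1.567]
force: [-4.3, 0.5, 9.0]
grip_width: 0.0166
```

```bash
python3 f.py
```

```text
9.5333 [ 0.3792 -0.1921  0.0172] [-3.0135e+00 -4.0000e-04  1.5666e+00]
F [-3.92  0.29  8.04] M [ 0.044  0.488 -0.019] tau [-43.37 -24.34   0.14  -0.44] sd [0.407 0.426 0.518 0.024 0.056 0.026]
```

{"op": "carry_out", "data": {
  "commands": [1, 0, 0, 0.6, 0, 0, 0, 1, 0, 0, 0.6, 0, 0.04, 0, 1, 0, 0, 0.6, 0, 0.04, 0]
}}

```text
time_s: 9.78
ee_pos: [0.3797, -0.1923, 0.0237]
eef_rot: [-2.973, 0.0, 1.567]
force: [0.4, 0.1, -1.3]
grip_width: 0.0169
```

```bash
python3 f.py
```

```text
10.0833 [ 0.379  -0.192   0.0232] [-2.9739e+00 -4.0000e-04  1.5665e+00]
F [ 0.39  0.35 -1.3 ] M [ 0.033 -0.083  0.017] tau [-47.85 -26.04  -0.26   0.6 ] sd [0.386 0.328 0.411 0.035 0.018 0.042]
```

{"op": "carry_out", "data": {
  "commands": [1, 0, 0, -0.1, 0, 0, 0, 1, 0, 0, -0.1, 0, 0, 0]
}}

```text
time_s: 10.25
ee_pos: [0.3788, -0.192, 0.022]
eef_rot: [-2.974, -0.001, 1.566]
force: [-0.0, -0.0, -1.4]
grip_width: 0.0166
```

```bash
python3 f.py
```

```text
10.55 [ 0.379  -0.192   0.0222] [-2.9739e+00 -3.0000e-04  1.5665e+00]
F [-0.44  0.12 -0.77] M [ 0.047 -0.091  0.001] tau [-47.91 -25.51  -0.2    0.47] sd [0.519 0.547 0.457 0.029 0.017 0.024]
```

{"op": "carry_out", "data": {
  "commands": [1, 0, 0, -0.07, 0, 0, 0, 1, 0, 0, -0.07, 0, 0, 0]
}}

```text
time_s: 10.72
ee_pos: [0.379, -0.192, 0.0214]
eef_rot: [-2.974, -0.0, 1.567]
force: [0.1, -0.6, -1.2]
grip_width: 0.0168
```

```bash
python3 f.py
```

```text
11.0167 [ 0.379  -0.192   0.0215] [-2.9739e+00 -3.0000e-04  1.5665e+00]
F [-0.08  0.12 -0.83] M [ 0.048 -0.085 -0.02 ] tau [-47.94 -25.5   -0.2    0.48] sd [0.292 0.575 0.697 0.033 0.026 0.03 ]
```

{"op": "carry_out", "data": {
  "commands": [1, 0, 0, -0.07, 0, 0, 0, 1, 0, 0, -0.07, 0, 0, 0]
}}

```text
time_s: 11.18
ee_pos: [0.379, -0.192, 0.0207]
eef_rot: [-2.974, -0.0, 1.567]
force: [-0.8, 0.1, -0.5]
grip_width: 0.0171
```

```bash
python3 f.py
```

```text
11.4833 [ 0.379  -0.192   0.0208] [-2.9739e+00 -3.0000e-04  1.5665e+00]
F [-0.03 -0.13 -1.11] M [ 0.027 -0.076 -0.002] tau [-47.97 -25.46  -0.2    0.48] sd [0.275 0.624 0.67  0.018 0.039 0.026]
```

{"op": "carry_out", "data": {
  "commands": [1, 0, 0, -0.07, 0, 0, 0, 1, 0, 0, -0.07, 0, 0, 0]
}}

```text
time_s: 11.65
ee_pos: [0.379, -0.192, 0.02]
eef_rot: [-2.974, -0.0, 1.566]
force: [0.2, 0.3, -1.7]
grip_width: 0.0165
```

```bash
python3 f.py
```

```text
11.95 [ 0.379  -0.192   0.0201] [-2.9739e+00 -3.0000e-04  1.5665e+00]
F [ 0.14 -0.16 -1.37] M [ 0.042 -0.083 -0.019] tau [-48.   -25.42  -0.2    0.48] sd [0.359 0.448 0.175 0.026 0.034 0.038]
```

{"op": "carry_out", "data": {
  "commands": [1, 0, 0, -0.06, 0, 0, 0, 1, 0, 0, -0.06, 0, 0, 0]
}}

```text
time_s: 12.12
ee_pos: [0.379, -0.1921, 0.0197]
eef_rot: [-2.974, -0.0, 1.567]
force: [-1.6, 0.0, 4.2]
grip_width: 0.0166
```

```bash
python3 f.py
```

```text
12.4167 [ 0.379  -0.1921  0.0196] [-2.9739e+00 -2.0000e-04  1.5665e+00]
F [-2.53  0.25  5.02] M [0.116 0.348 0.014] tau [-4.573e+01 -2.497e+01 -3.000e-02 -1.600e-01] sd [0.473 0.415 0.92  0.013 0.046 0.034]
```

{"op": "carry_out", "data": {
  "commands": [1, 0, 0, -0.06, 0, 0, 0, 1, 0, 0, -0.06, 0, 0, 0]
}}

```text
time_s: 12.58
ee_pos: [0.379, -0.1922, 0.0194]
eef_rot: [-2.974, -0.0, 1.567]
force: [-6.1, 0.9, 10.7]
grip_width: 0.0168
```

```bash
python3 f.py
```

```text
12.8833 [ 0.379  -0.1921  0.0194] [-2.9738e+00 -1.0000e-04  1.5666e+00]
F [-4.58  0.75 10.1 ] M [0.238 0.7   0.006] tau [-43.86 -24.77   0.07  -0.76] sd [0.316 0.392 0.289 0.03  0.027 0.025]
```

{"op": "carry_out", "data": {
  "commands": [1, 0, 0, 0.4, 0, 0, 0, 1, 0, 0, 0.4, 0, 0, 0, 1, 0, 0, 0.4, 0, 0, 0],
  "force": 60
}}

```text
time_s: 13.13
ee_pos: [0.3791, -0.1922, 0.0234]
eef_rot: [-2.974, 0.0, 1.567]
force: [0.3, 0.1, -1.0]
grip_width: 0.0161
```

```bash
cat > s.py <<'E'
from h import *
P0=np.load('P.npy')
im,d=viewer.camera('wrist');s=nets.silhouettes('wrist','spatula')[0];P=pts('wrist',d,s['region'])
o=ctrl.get_obs();print(o['ee_pos'].round(4),o['eef_rot'].round(4))
for Q,tool in ((P0,.1285),(P,np.pi-abs(o['eef_rot'][0]))):
    h=Q[(Q[:,0]>.318)&(Q[:,0]<.398)&(abs(Q[:,1]-np.median(Q[:,1]))<.004)];b=Q[(Q[:,0]>.462)&(Q[:,0]<.49)]
    # robust line fits
    L=lambda A:cv2.fitLine(A[:,[0,2]].astype(np.float32),cv2.DIST_HUBER,0,1e-4,1e-4).ravel()
    lh,lb=L(h),L(b)
    c,*_=np.linalg.lstsq(np.c_[b[:,0]-.475,b[:,1]+.192,np.ones(len(b))],b[:,2],rcond=None)
    print('handle slope',np.arctan(lh[1]/lh[0]).round(4),'+tool',(np.arctan(lh[1]/lh[0])+tool).round(4),'blade',np.arctan(lb[1]/lb[0]).round(4),'plane dx,dy,z0',c.round(4),'n',len(b))
E
python3 s.py
```

```text
[ 0.379  -0.1921  0.0233] [-2.9738e+00 -2.0000e-04  1.5665e+00]
handle slope 0.1191 +tool 0.2476 blade 0.0217 plane dx,dy,z0 [ 0.0217 -0.0033  0.0886] n 1328
handle slope 0.0811 +tool 0.249 blade -0.0159 plane dx,dy,z0 [-0.0158 -0.0015  0.0057] n 1326
```

```bash
sed -i 's/(Q\[:,0\]<.49)/(Q[:,0]<.480)/' s.py; sed -i "s/print('handle/np.save('P2.npy',P);print([ (round(x,3),np.mean(Q[(Q[:,0]>x)\&(Q[:,0]<x+.004)][:,2]).round(4)) for x in np.arange(.456,.496,.004)]);print('handle/" s.py; python3 s.py
```

```text
[ 0.3789 -0.1921  0.0233] [-2.9736e+00 -2.0000e-04  1.5665e+00]
[(np.float64(0.456), np.float64(0.0884)), (np.float64(0.46), np.float64(0.0881)), (np.float64(0.464), np.float64(0.0883)), (np.float64(0.468), np.float64(0.0885)), (np.float64(0.472), np.float64(0.0886)), (np.float64(0.476), np.float64(0.0888)), (np.float64(0.48), np.float64(0.0889)), (np.float64(0.484), np.float64(0.0887)), (np.float64(0.488), np.float64(0.0885)), (np.float64(0.492), np.float64(nan))]
handle slope 0.1191 +tool 0.2476 blade 0.0382 plane dx,dy,z0 [ 0.0377 -0.0054  0.0887] n 895
[(np.float64(0.456), np.float64(0.006)), (np.float64(0.46), np.float64(0.0057)), (np.float64(0.464), np.float64(0.0058)), (np.float64(0.468), np.float64(0.0058)), (np.float64(0.472), np.float64(0.0058)), (np.float64(0.476), np.float64(0.0058)), (np.float64(0.48), np.float64(0.0057)), (np.float64(0.484), np.float64(0.0055)), (np.float64(0.488), np.float64(0.0048)), (np.float64(0.492), np.float64(nan))]
handle slope 0.0822 +tool 0.2502 blade 0.0082 plane dx,dy,z0 [ 0.0081 -0.0005  0.0058] n 898
  return _methods._mean(a, axis=axis, dtype=dtype,
  ret = ret.dtype.type(ret / rcount)
```

{"op": "carry_out", "data": {
  "commands": [1, 0, 0, 0.1, 0, 0.05, 0, 1, 0, 0, 0.1, 0, 0.05, 0, 1, 0, 0, 0.1, 0, 0.05, 0]
}}

```text
time_s: 13.58
ee_pos: [0.3793, -0.1922, 0.0242]
eef_rot: [-2.925, 0.0, 1.567]
force: [2.0, -0.7, 1.2]
grip_width: 0.0164
```

```bash
sed -i 's/range(6)/range(4)/' f.py; python3 f.py
```

```text
13.7833 [ 0.3791 -0.1921  0.0243] [-2.9251e+00  2.0000e-04  1.5665e+00]
F [ 1.45 -0.53  1.42] M [ 0.018 -0.607 -0.01 ] tau [-47.42 -24.15  -0.44   1.16] sd [0.223 0.384 0.16  0.023 0.016 0.033]
```

{"op": "carry_out", "data": {
  "commands": [1, 0, 0.2, 0, 0, -0.03, 0, 1, 0, 0.2, 0, 0, -0.03, 0, 1, 0, 0.2, -0.25, 0, -0.03, 0, 1, 0, 0.2, -0.25, 0, -0.03, 0]
}}

```text
time_s: 14.12
ee_pos: [0.3787, -0.1901, 0.0215]
eef_rot: [-2.954, -0.0, 1.566]
force: [-0.4, 0.2, 0.4]
grip_width: 0.0166
```

```bash
python3 f.py
```

```text
14.3167 [ 0.3791 -0.1902  0.0217] [-2.9547e+00 -1.0000e-04  1.5665e+00]
F [-0.55  0.02 -0.11] M [ 0.036 -0.038 -0.031] tau [-48.09 -25.29  -0.2    0.47] sd [0.373 0.288 0.546 0.017 0.038 0.053]
```

{"op": "carry_out", "data": {
  "commands": [1, 0, 0, -0.06, 0, 0, 0, 1, 0, 0, -0.06, 0, 0, 0]
}}

```text
time_s: 14.48
ee_pos: [0.3791, -0.1902, 0.0211]
eef_rot: [-2.955, -0.0, 1.566]
force: [-1.6, 0.5, 2.1]
grip_width: 0.0167
```

```bash
python3 f.py
```

```text
14.6833 [ 0.3792 -0.1902  0.0212] [-2.9548 -0.      1.5665]
F [-0.56  0.05  1.46] M [ 0.06  -0.111  0.012] tau [-47.26 -25.02  -0.21   0.47] sd [0.201 0.477 0.421 0.006 0.036 0.036]
```

{"op": "carry_out", "data": {
  "commands": [1, 0.4, 0, 0, 0, 0, 0, 1, 0.8, 0, 0, 0, 0, 0, 1, 1.2, 0, 0, 0, 0, 0, 1, 1.6, 0, 0, 0, 0, 0, 1, 2, 0, 0, 0, 0, 0, 1, 2.4, 0, 0, 0, 0, 0, 1, 2.8, 0, 0, 0, 0, 0, 1, 3.2, 0, 0, 0, 0, 0, 1, 3.5, 0, 0, 0, 0, 0, 1, 3.5, 0, 0, 0, 0, 0]
}}

```text
time_s: 15.52
ee_pos: [0.4148, -0.1902, 0.0212]
eef_rot: [-2.955, 0.0, 1.567]
force: [-0.5, 0.2, 0.9]
grip_width: 0.0165
```

```bash
python3 f.py
```

```text
15.7167 [ 0.4142 -0.1902  0.0212] [-2.9550e+00  1.0000e-04  1.5665e+00]
F [ 0.85 -0.47  0.95] M [ 0.046 -0.407  0.007] tau [-51.22 -25.45  -0.34   0.88] sd [0.584 0.175 0.208 0.028 0.045 0.027]
```

{"op": "carry_out", "data": {
  "commands": [1, 0.25, 0, 0, 0, 0, 0, 1, 0.5, 0, 0, 0, 0, 0, 1, 0.75, 0, 0, 0, 0, 0, 1, 1, 0, 0, 0, 0, 0, 1, 1.25, 0, 0, 0, 0, 0, 1, 1.5, 0, 0, 0, 0, 0, 1, 1.75, 0, 0, 0, 0, 0, 1, 2, 0, 0, 0, 0, 0, 1, 2.2, 0, 0, 0, 0, 0]
}}

```text
time_s: 16.47
ee_pos: [0.4365, -0.1902, 0.0212]
eef_rot: [-2.955, 0.0, 1.566]
force: [-1.3, -0.1, 1.2]
grip_width: 0.0164
```

```bash
python3 f.py; python3 m.py 2>&1 | sed -n 2,4p
```

```text
16.6667 [ 0.4364 -0.1902  0.0212] [-2.9557e+00  2.0000e-04  1.5665e+00]
F [1.1  0.46 0.59] M [ 0.067 -0.345  0.008] tau [-53.9  -25.95  -0.32   0.84] sd [0.128 0.515 0.534 0.02  0.046 0.034]
plaque 0.64 [ 570.1 -189.9] [49.  52.7] 89.26 [ 0.5439 -0.2147  0.    ] [ 0.5964 -0.1653  0.0103]
bench_block 0.8 [ 628.1 -194.4] [67.5 64.4] 89.1 [ 0.5957 -0.2281  0.014 ] [ 0.6607 -0.1606  0.0232]
spatula 0.51 [ 523.5 -174.7] [43.4 22.6] 1.04 [ 0.5018 -0.1858 -0.0032] [ 0.5451 -0.1631  0.0059]
```

{"op": "carry_out", "data": {
  "commands": [1, 0.25, 0, 0, 0, 0, 0, 1, 0.5, 0, 0, 0, 0, 0, 1, 0.75, 0, 0, 0, 0, 0, 1, 1, 0, 0, 0, 0, 0, 1, 1.25, 0, 0, 0, 0, 0, 1, 1.5, 0, 0, 0, 0, 0, 1, 1.75, 0, 0, 0, 0, 0, 1, 2, 0, 0, 0, 0, 0]
}}

```text
time_s: 17.73
ee_pos: [0.4564, -0.1902, 0.0212]
eef_rot: [-2.955, 0.0, 1.567]
force: [-2.1, 0.3, 0.6]
grip_width: 0.0165
```

```bash
python3 f.py; python3 m.py 2>&1 | sed -n 2,4p
```

```text
17.9333 [ 0.4564 -0.1902  0.0212] [-2.9558e+00  2.0000e-04  1.5665e+00]
F [0.52 0.26 0.44] M [ 0.051 -0.338  0.007] tau [-56.25 -26.49  -0.32   0.84] sd [0.416 0.226 0.599 0.017 0.038 0.022]
plaque 0.54 [ 571.4 -176. ] [27.5 52.6] 71.42 [ 0.5462 -0.1967  0.0013] [ 0.5935 -0.165   0.0102]
bench_block 0.8 [ 629.  -188.3] [55.2 66.2] 88.14 [ 0.5956 -0.2157  0.014 ] [ 0.6628 -0.16    0.0228]
spatula 0.54 [ 534.7 -175.6] [15.5 15.8] 89.42 [ 0.5267 -0.1833 -0.0008] [ 0.5426 -0.1679  0.0072]
```

{"op": "carry_out", "data": {
  "commands": [1, 0.25, 0, 0, 0, 0, 0, 1, 0.5, 0, 0, 0, 0, 0, 1, 0.75, 0, 0, 0, 0, 0, 1, 1, 0, 0, 0, 0, 0, 1, 1.25, 0, 0, 0, 0, 0, 1, 1.5, 0, 0, 0, 0, 0, 1, 1.7, 0, 0, 0, 0, 0, 1, 1.7, 0, 0, 0, 0, 0]
}}

```text
time_s: 19.0
ee_pos: [0.4737, -0.1902, 0.0212]
eef_rot: [-2.956, 0.0, 1.566]
force: [0.7, 0.9, 0.0]
grip_width: 0.0163
```

```bash
python3 f.py; python3 m.py 2>&1 | sed -n 2,4p; python3 -c "
import cv2
a=cv2.imread('pics/t2.png')[125:225,355:465];b=cv2.resize(a,None,fx=5,fy=5,interpolation=cv2.INTER_CUBIC)
cv2.imwrite('pics/v3.png',b)"
```

```text
19.2 [ 0.4733 -0.1902  0.0213] [-2.9558e+00  2.0000e-04  1.5664e+00]
F [0.94 0.36 0.12] M [ 0.048 -0.386  0.011] tau [-58.28 -27.07  -0.33   0.88] sd [0.668 0.353 0.541 0.035 0.015 0.033]
plaque 0.53 [ 571.3 -176.9] [49.5 25.8] 0.04 [ 0.5466 -0.1898  0.0024] [ 0.596  -0.164   0.0116]
bench_block 0.6 [ 627.6 -183.4] [45.8 64. ] 87.79 [ 0.5961 -0.2063  0.0141] [ 0.6603 -0.1604  0.0231]
spatula none
```

View pics/v3.png

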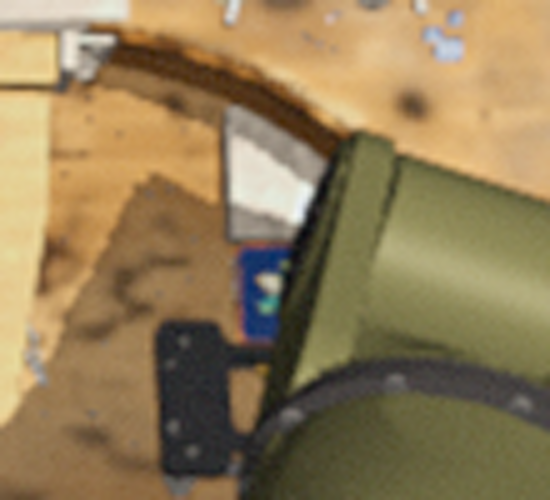

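The crop shows the plaque (262,295) flush against the block, with the arm hiding the rest. Next comes a slow lift.

{"op": "carry_out", "data": {
  "commands": [1, 0, 0, 0.05, 0, -0.01, 0, 1, 0, 0, 0.15, 0, -0.02, 0, 1, 0, 0, 0.3, 0, -0.03, 0, 1, 0, 0, 0.5, 0, -0.04, 0, 1, 0, 0, 0.8, 0, -0.05, 0, 1, 0, 0, 1.2, 0, -0.06, 0, 1, 0, 0, 1.6, 0, -0.06, 0, 1, 0, 0, 2, 0, -0.06, 0, 1, 0, 0, 2.5, 0, -0.06, 0, 1, 0, 0, 3, 0, -0.06, 0, 1, 0, 0, 3.5, 0, -0.06, 0, 1, 0, 0, 4, 0, -0.06, 0]
}}

```text
time_s: 20.6
ee_pos: [0.4733, -0.1902, 0.0618]
eef_rot: [-3.015, -0.0, 1.566]
force: [-0.6, -0.4, -2.6]
grip_width: 0.0165
```

```bash
python3 f.py; python3 m.py 2>&1 | grep -E "plaque|bench"
```

```text
20.8 [ 0.4732 -0.1902  0.0613] [-3.0155e+00 -1.0000e-04  1.5664e+00]
F [ 0.13 -0.24 -1.47] M [ 0.016 -0.034  0.025] tau [-55.83 -29.45  -0.14   0.41] sd [0.718 0.293 0.826 0.018 0.033 0.013]
plaque 0.5 [ 570.4 -181.8] [36.3 51.9] 88.58 [ 0.5445 -0.2005  0.0478] [ 0.5963 -0.1639  0.0575]
bench_block 0.79 [ 630.2 -190.5] [60.  65.1] 89.65 [ 0.5979 -0.2204  0.0142] [ 0.6629 -0.1603  0.0233]
plaque 0.77 [ 523.5 -191.6] [ 37.9 112.8] 89.94 [ 0.4671 -0.2106  0.0505] [ 0.5799 -0.1727  0.1779]
```

{"op": "carry_out", "data": {
  "commands": [1, -0.3, 0, 0.2, 0, 0, 0, 1, -0.9, 0, 0.5, 0, 0, 0, 1, -1.8, 0, 1, 0, 0, 0, 1, -3, 0, 1.6, 0, 0, 0, 1, -4.2, 0, 2.3, 0, 0, 0, 1, -5.5, 0, 3, 0, 0, 0, 1, -6.8, 0, 3.7, 0, 0, 0, 1, -8.1, 0, 4.4, 0, 0, 0, 1, -9.3, 0, 5, 0, 0, 0, 1, -10.5, 0, 5.5, 0, 0, 0, 1, -11.4, 0, 5.8, 0, 0, 0, 1, -12, 0, 6, 0, 0, 0]
}}

```text
time_s: 22.2
ee_pos: [0.3521, -0.1902, 0.1218]
eef_rot: [-3.016, 0.0, 1.566]
force: [-0.2, -1.0, -2.3]
grip_width: 0.0165
```

{"op": "carry_out", "data": {
  "commands": [1, 0, 0.3, 0, 0, 0, 0.005, 1, 0, 0.9, 0, 0, 0, 0.01, 1, 0, 1.8, 0, 0, 0, 0.015, 1, 0, 3, 0, 0, 0, 0.03, 1, 0, 4.3, 0, 0, 0, 0.045, 1, 0, 5.6, 0, 0, 0, 0.06, 1, 0, 7, 0, 0, 0, 0.075, 1, 0, 8.4, 0, 0, 0, 0.09, 1, 0, 9.8, 0, 0, 0, 0.105, 1, 0, 11.2, 0, 0, 0, 0.12, 1, 0, 12.6, 0, 0, 0, 0.135, 1, 0, 14, 0, 0, 0, 0.15]
}}

```text
time_s: 23.2
ee_pos: [0.352, -0.0487, 0.1215]
eef_rot: [-3.015, -0.0, 1.718]
force: [0.0, 0.6, -1.4]
grip_width: 0.017
```

```bash
python3 m.py 2>&1 | grep -E "^[0-9]|plaque" | head -3
```

```text
23.2 [ 0.352  -0.0487  0.1215] [-3.015 -0.     1.718] [ 0.03  0.56 -1.43] [ 0.078 -0.044 -0.002]
plaque 0.59 [455.  -35.1] [53.1 39.7] 89.15 [ 0.4348 -0.0614  0.1083] [ 0.4748 -0.0084  0.1176]
0.305 565 [-0.0664 -0.0582 -0.0499] 0.1414
```

{"op": "carry_out", "data": {
  "commands": [1, 0, 0.3, 0, 0, 0, 0.005, 1, 0, 1, 0, 0, 0, 0.01, 1, 0, 2, 0, 0, 0, 0.02, 1, 0, 3.4, 0, 0, 0, 0.03, 1, 0, 5, 0, 0, 0, 0.045, 1, 0, 6.6, 0, 0, 0, 0.06, 1, 0, 8.2, 0, 0, 0, 0.075, 1, 0, 9.8, 0, 0, 0, 0.09, 1, 0, 11.4, 0, 0, 0, 0.105, 1, 0, 12.6, 0, 0, 0, 0.12, 1, 0, 13.6, 0, 0, 0, 0.135, 1, 0, 14.2, 0, 0, 0, 0.14]
}}

```text
time_s: 24.6
ee_pos: [0.3519, 0.0925, 0.1217]
eef_rot: [-3.016, 0.0, 1.857]
force: [0.6, -0.4, -1.6]
grip_width: 0.0166
```

{"op": "carry_out", "data": {
  "commands": [1, 0.2, 0.3, 0, 0, 0, 0.003, 1, 0.6, 0.9, 0, 0, 0, 0.006, 1, 1.3, 1.6, 0, 0, 0, 0.01, 1, 2.2, 2.5, 0, 0, 0, 0.015, 1, 3.2, 3.4, -0.3, 0, 0, 0.02, 1, 4.2, 4.2, -0.8, 0, 0, 0.025, 1, 5.2, 4.8, -1.4, 0, 0, 0.028, 1, 6.2, 5.1, -2, 0, 0, 0.03, 1, 7, 5.2, -2.6, 0, 0, 0.032, 1, 7.6, 5.2, -3.1, 0, 0, 0.032, 1, 7.9, 5.2, -3.4, 0, 0, 0.032, 1, 7.9, 5.2, -3.5, 0, 0, 0.032]
}}

```text
time_s: 25.6
ee_pos: [0.4313, 0.1444, 0.0861]
eef_rot: [-3.015, 0.0, 1.888]
force: [-0.3, -1.0, -0.9]
grip_width: 0.0166
```

```bash
cat > p.py <<'E'
from h import *
import sys
o=ctrl.get_obs();print(o['time_s'],o['ee_pos'].round(4),o['eef_rot'].round(4))
for cam in ['top','side']:
    im,d=viewer.camera(cam);cv2.imwrite(f'pics/{cam}_{sys.argv[1]}.png',im)
    for n in ['plaque','soldering_disc']:
        s=nets.silhouettes(cam,n)
        if not s: print(n,'none');continue
        P=pts(cam,d,s[0]['region']);P=P[P[:,2]>.011]
        if len(P)<5: continue
        r=cv2.minAreaRect((P[:,:2]*1000).astype(np.float32));print(cam,n,round(s[0]['confidence'],2),np.round(r[0],1),np.round(r[1],1),round(r[2],1),P.min(0).round(4),P.max(0).round(4),'zmed',np.median(P[:,2]).round(4))
        if n=='plaque':
            c,*_=np.linalg.lstsq(np.c_[P[:,:2]-P[:,:2].mean(0),np.ones(len(P))],P[:,2],rcond=None);print(' slopes',c.round(3))
E
python3 p.py a
```

```text
25.6 [0.4313 0.1444 0.0861] [-3.0150e+00  1.0000e-04  1.8882e+00]
plaque none
top soldering_disc 0.74 [547.2 145.6] [125.4  40.5] 54.9 [0.5008 0.1016 0.0117] [0.5775 0.2064 0.3562] zmed 0.0164
side plaque 0.73 [517.5 171.9] [50.4 49.5] 18.8 [0.4905 0.1437 0.0738] [0.5466 0.2001 0.0795] zmed 0.0774
 slopes [0.043 0.021 0.077]
side soldering_disc 0.91 [486.6  99.6] [265.5  86. ] 74.7 [ 0.4623 -0.0393  0.0111] [0.5594 0.2258 0.0986] zmed 0.0152
```

{"op": "carry_out", "data": {
  "commands": [1, 0.05, 0.02, -0.3, -0.01, 0.02, 0, 1, 0.1, 0.03, -0.6, -0.02, 0.05, 0, 1, 0.15, 0.05, -0.9, -0.025, 0.08, 0, 1, 0.25, 0.08, -1.2, -0.035, 0.11, 0, 1, 0.35, 0.1, -1.5, -0.045, 0.14, 0, 1, 0.4, 0.13, -1.7, -0.055, 0.17, 0, 1, 0.5, 0.16, -1.85, -0.065, 0.2, 0, 1, 0.55, 0.18, -1.95, -0.075, 0.225, 0, 1, 0.6, 0.2, -2.05, -0.08, 0.245, 0, 1, 0.66, 0.22, -2.1, -0.084, 0.256, 0, 1, 0.66, 0.22, -2.1, -0.084, 0.256, 0]
}}

```text
time_s: 26.82
ee_pos: [0.4376, 0.1468, 0.0657]
eef_rot: [-2.746, -0.0, 1.889]
force: [-0.4, -0.1, -0.4]
grip_width: 0.0167
```

```bash
python3 p.py b; python3 f.py
```

```text
26.8167 [0.4376 0.1468 0.0657] [-2.7457e+00 -1.0000e-04  1.8888e+00]
plaque none
top soldering_disc 0.44 [533.4 143.1] [86.4 18.7] 8.8 [0.4911 0.1281 0.0112] [0.5754 0.1566 0.0202] zmed 0.0159
side plaque 0.62 [519.  172.6] [49.3 50.9] 22.2 [0.4913 0.1414 0.0256] [0.5416 0.1984 0.0386] zmed 0.0336
 slopes [-0.187 -0.045  0.033]
side soldering_disc 0.91 [487.2  96.2] [261.2  87.4] 75.7 [ 0.4627 -0.0396  0.0111] [0.5599 0.2139 0.0992] zmed 0.0152
27.3167 [0.4375 0.1468 0.0662] [-2.7471e+00 -1.0000e-04  1.8888e+00]
F [-0.12 -0.54 -1.41] M [ 0.112 -0.19   0.032] tau [-59.06 -29.    -0.07   1.18] sd [0.101 0.541 0.563 0.046 0.03  0.024]
```

{"op": "carry_out", "data": {
  "commands": [1, 0.08, 0.03, 0.05, -0.005, 0.015, 0, 1, 0.16, 0.05, 0.15, -0.01, 0.03, 0, 1, 0.25, 0.08, 0.3, -0.015, 0.05, 0, 1, 0.33, 0.11, 0.45, -0.02, 0.065, 0, 1, 0.41, 0.14, 0.6, -0.026, 0.08, 0, 1, 0.5, 0.17, 0.75, -0.031, 0.095, 0, 1, 0.58, 0.19, 0.95, -0.036, 0.11, 0, 1, 0.66, 0.22, 1.1, -0.041, 0.125, 0, 1, 0.74, 0.25, 1.3, -0.046, 0.14, 0, 1, 0.82, 0.27, 1.5, -0.05, 0.152, 0, 1, 0.82, 0.27, 1.5, -0.05, 0.152, 0]
}}

```text
time_s: 28.23
ee_pos: [0.446, 0.1496, 0.0813]
eef_rot: [-2.586, -0.0, 1.889]
force: [-0.3, 0.1, -1.4]
grip_width: 0.0162
```

```bash
python3 p.py c; python3 f.py
```

```text
28.2333 [0.446  0.1496 0.0813] [-2.5863e+00 -1.0000e-04  1.8888e+00]
plaque none
top soldering_disc 0.72 [507.3 134.9] [59.3 33.6] 5.2 [0.4768 0.1187 0.0116] [0.5368 0.1533 0.0203] zmed 0.0161
side plaque 0.5 [510.1 116.7] [195.1  33.5] 74.1 [0.4995 0.0183 0.0194] [0.5483 0.2075 0.0989] zmed 0.0317
 slopes [-0.274 -0.288  0.032]
side soldering_disc 0.84 [508.9  93.1] [ 72.1 260.2] 7.9 [ 0.462  -0.0407  0.0111] [0.5392 0.2221 0.0978] zmed 0.0152
28.7333 [0.4457 0.1494 0.0812] [-2.5873e+00 -1.0000e-04  1.8887e+00]
F [-0.03 -0.01 -1.27] M [ 0.152 -0.22  -0.009] tau [-64.5  -29.58  -0.09   1.58] sd [0.437 0.231 0.639 0.042 0.029 0.026]
```

Run:
```python
from h import *
im,d=viewer.camera('side');cv2.imwrite('pics/s4.png',cv2.resize(im[130:230,250:370],None,fx=6,fy=6,interpolation=cv2.INTER_CUBIC))
```

```text
(no output)
```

View pics/s4.png

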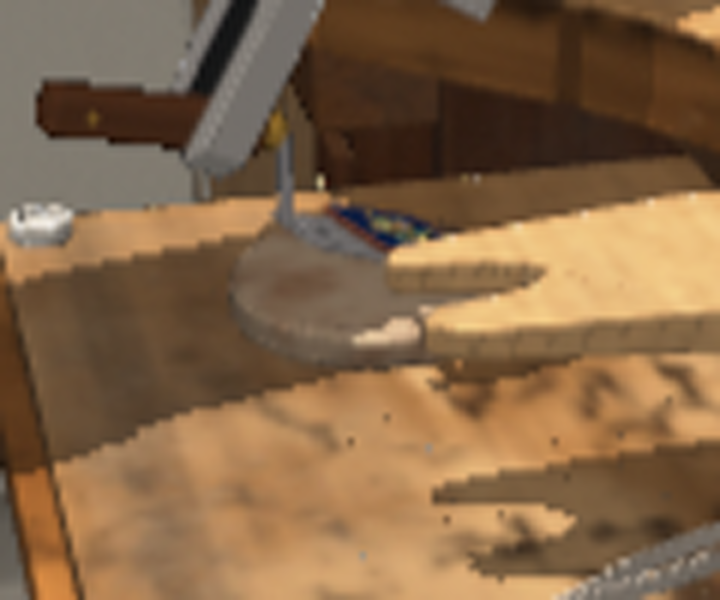

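The side view shows the plaque (385,228) part way down the tilted blade, with its front edge at the disc behind the pin prong. I'll add a little tilt and withdraw slowly.

{"op": "carry_out", "data": {
  "commands": [1, 0, 0, 0.1, -0.005, 0.015, 0, 1, -0.1, -0.03, 0.25, -0.01, 0.03, 0, 1, -0.3, -0.1, 0.4, -0.016, 0.048, 0, 1, -0.6, -0.2, 0.4, -0.016, 0.048, 0, 1, -0.9, -0.3, 0.4, -0.016, 0.048, 0, 1, -1.2, -0.4, 0.4, -0.016, 0.048, 0, 1, -1.5, -0.5, 0.4, -0.016, 0.048, 0, 1, -1.8, -0.6, 0.4, -0.016, 0.048, 0, 1, -2.1, -0.7, 0.4, -0.016, 0.048, 0]
}}

```text
time_s: 29.53
ee_pos: [0.4243, 0.1423, 0.0853]
eef_rot: [-2.537, 0.0, 1.889]
force: [-0.5, 1.2, -0.9]
grip_width: 0.0166
```

```bash
python3 p.py d; python3 f.py
python3 - <<'E'
from h import *
im=cv2.imread('pics/side_d.png');im2=cv2.imread('pics/top_d.png')
a=cv2.resize(im[150:210,270:350],None,fx=5,fy=5,interpolation=cv2.INTER_CUBIC);b=cv2.resize(im2[170:230,230:310],None,fx=5,fy=5,interpolation=cv2.INTER_CUBIC)
cv2.imwrite('pics/s5.png',np.hstack([a,b]))
E
```

```text
29.5333 [0.4243 0.1423 0.0853] [-2.5368e+00  1.0000e-04  1.8887e+00]
plaque none
top soldering_disc 0.55 [526.5 141.3] [108.3  23.9] 13.2 [0.4762 0.1186 0.0116] [0.5776 0.1638 0.1931] zmed 0.0157
side plaque 0.69 [524.7 186.9] [62.2 38.6] 48.7 [0.5048 0.1516 0.0191] [0.5535 0.2093 0.0263] zmed 0.0238
 slopes [-0.091 -0.044  0.023]
side soldering_disc 0.73 [495.3 159.4] [ 64.1 104.4] 18.7 [0.4628 0.1122 0.0111] [0.5351 0.2187 0.0437] zmed 0.0152
30.0333 [0.4247 0.1425 0.0852] [-2.5366  0.      1.8888]
F [-0.33 -0.51 -1.23] M [ 0.159 -0.27   0.034] tau [-63.27 -29.03  -0.1    1.71] sd [0.528 0.464 0.49  0.01  0.027 0.03 ]
```

View pics/s5.png

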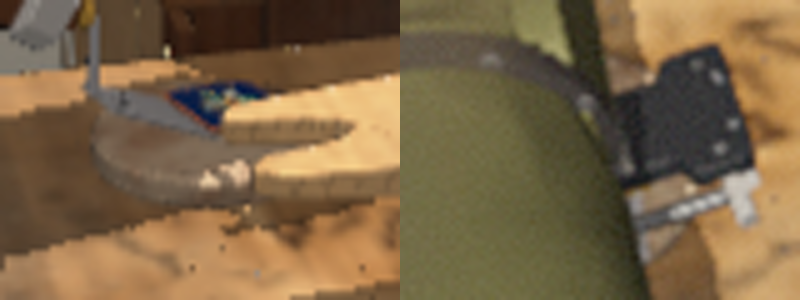

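Side crop: the plaque (215,103) is nearly flat on the disc, with only the tip still under its rear. I'll keep withdrawing.

{"op": "carry_out", "data": {
  "commands": [1, -0.3, -0.1, 0, 0, 0, 0, 1, -0.6, -0.2, 0, 0, 0, 0, 1, -0.9, -0.3, 0, 0, 0, 0, 1, -1.2, -0.4, 0, 0, 0, 0, 1, -1.5, -0.5, 0, 0, 0, 0, 1, -1.8, -0.6, 0, 0, 0, 0, 1, -2.3, -0.75, 0.2, 0, 0, 0, 1, -3, -1, 0.5, 0, 0, 0, 1, -4, -1.3, 1, 0, -0.05, 0, 1, -5.5, -2, 2, 0.03, -0.12, 0, 1, -7, -3, 3, 0.06, -0.2, 0]
}}

```text
time_s: 30.95
ee_pos: [0.3538, 0.1124, 0.115]
eef_rot: [-2.748, 0.005, 1.889]
force: [0.8, -0.5, 0.5]
grip_width: 0.0169
```

{"op": "carry_out", "data": {
  "commands": [1, -1, -2, 1, 0.03, -0.1, 0, 1, -2, -4, 2, 0.06, -0.2, 0, 1, -2, -6, 2, 0.06, -0.2, 0, 1, -2, -8, 2, 0.06, -0.2, 0, 1, -2, -10, 2, 0.06, -0.2, 0, 1, -2, -12, 2, 0.06, -0.2, 0]
}}

```text
time_s: 31.45
ee_pos: [0.3331, -0.0085, 0.1354]
eef_rot: [-2.957, 0.011, 1.887]
force: [0.5, 0.4, -1.1]
grip_width: 0.0166
```

```bash
python3 p.py e
```

```text
31.45 [ 0.3331 -0.0085  0.1354] [-2.9575  0.0112  1.8873]
top plaque 0.86 [535.6 183.5] [51.8 50.6] 17.7 [0.5066 0.155  0.0161] [0.5644 0.2108 0.0268] zmed 0.0211
 slopes [0.    0.004 0.021]
top soldering_disc 0.79 [524.4 175.4] [113.5 112.3] 44.3 [0.4671 0.1186 0.0113] [0.5805 0.2317 0.0247] zmed 0.0161
side plaque 0.68 [522.  183.6] [54.5 29.4] 52.9 [0.5072 0.153  0.0182] [0.5479 0.2046 0.0223] zmed 0.0207
 slopes [ 0.016 -0.008  0.021]
side soldering_disc 0.84 [489.7  97.5] [264.2  92.2] 75.5 [ 0.4624 -0.0394  0.0111] [0.5633 0.2259 0.0987] zmed 0.0153
```

{"op": "carry_out", "data": {
  "commands": [1, 1, 1, -0.5, 0.03, -0.09, 0, 1, 2, 2, -1, 0.057, -0.175, 0, 1, 2, 3, -1, 0.057, -0.175, 0, 1, 2, 4, -1, 0.057, -0.175, 0, 1, 2, 4.8, -1, 0.057, -0.175, 0, 1, 2, 4.8, -1, 0.057, -0.175, 0]
}}

```text
time_s: 32.25
ee_pos: [0.3535, 0.0423, 0.125]
eef_rot: [-3.14, 0.011, 1.888]
force: [-0.4, -0.1, -0.5]
grip_width: 0.0165
```

{"op": "carry_out", "data": {
  "commands": [1, 0, 0, 0, 0, 0, -0.12, 1, 0, 0, 0, 0, 0, -0.24, 1, 0, 0, 0, 0, 0, -0.36, 1, 0, 0, 0, 0, 0, -0.48, 1, 0, 0, 0, 0, 0, -0.6, 1, 0, 0, 0, 0, 0, -0.72, 1, 0, 0, 0, 0, 0, -0.84, 1, 0, 0, 0, 0, 0, -0.96, 1, 0, 0, 0, 0, 0, -1.08, 1, 0, 0, 0, 0, 0, -1.2, 1, 0, 0, 0, 0, 0, -1.32, 1, 0, 0, 0, 0, 0, -1.44]
}}

```text
time_s: 33.25
ee_pos: [0.3534, 0.0423, 0.125]
eef_rot: [-3.14, 0.011, 0.442]
force: [-0.1, 0.3, -0.4]
grip_width: 0.0166
```

{"op": "carry_out", "data": {
  "commands": [1, 2, -0.1, -1, 0, 0, -0.1, 1, 4, -0.2, -3, 0, 0, -0.2, 1, 6.6, -0.2, -5, 0, -0.01, -0.3, 1, 6.6, -0.2, -7, 0, -0.011, -0.34, 1, 6.6, -0.2, -9, 0, -0.011, -0.34, 1, 6.6, -0.2, -10, 0, -0.011, -0.34, 1, 6.6, -0.2, -10.6, 0, -0.011, -0.34, 1, 6.6, -0.2, -11, 0, -0.011, -0.34, 1, 6.6, -0.2, -11, 0, -0.011, -0.34]
}}

```text
time_s: 34.0
ee_pos: [0.4193, 0.0403, 0.0147]
eef_rot: [3.14, 0.001, 0.103]
force: [-0.5, 0.6, -1.2]
grip_width: 0.0166
```

```bash
python3 f.py
```

```text
34.2 [0.4198 0.0403 0.0156] [ 3.1398e+00 -8.0000e-04  1.0230e-01]
F [-0.26 -0.12 -0.89] M [ 0.004  0.046 -0.001] tau [-4.216e+01 -2.447e+01  3.000e-02 -3.000e-02] sd [0.242 0.141 0.295 0.035 0.023 0.015]
```

Lower to 10.9 mm, then open and rise.

{"op": "carry_out", "data": {
  "commands": [1, 0, 0, -0.15, 0, 0, 0, 1, 0, 0, -0.3, 0, 0, 0, 1, 0, 0, -0.4, 0, 0, 0, 1, 0, 0, -0.45, 0, 0, 0, 1, 0, 0, -0.45, 0, 0, 0]
}}

```text
time_s: 34.62
ee_pos: [0.4198, 0.0403, 0.0111]
eef_rot: [3.14, -0.001, 0.102]
force: [0.7, -1.2, -0.5]
grip_width: 0.0165
```

{"op": "carry_out", "data": {
  "commands": [0.6, 0, 0, 0, 0, 0, 0, 0.5, 0, 0, 0, 0, 0, 0, 0.2, 0, 0, 0, 0, 0, 0, 0, 0, 0, 0, 0, 0, 0, -0.2, 0, 0, 0, 0, 0, 0, -0.2, 0, 0, 0, 0, 0, 0],
  "force": 10
}}

```text
time_s: 35.12
ee_pos: [0.4198, 0.0403, 0.0111]
eef_rot: [3.14, -0.001, 0.102]
force: [-0.3, -0.1, 0.2]
grip_width: 0.0467
```

{"op": "carry_out", "data": {
  "commands": [-0.2, 0, 0, 2, 0, 0, 0, -0.2, 0, 0, 4, 0, 0, 0, -0.2, -1, 0, 8, 0, 0, 0, -0.2, -4, 0, 12, 0, 0, 0, -0.2, -7, 0, 13, 0, 0, 0, -0.2, -9, 0, 13, 0, 0, 0, -0.2, -9, 0, 13, 0, 0, 0]
}}

```text
time_s: 35.7
ee_pos: [0.3277, 0.0404, 0.1418]
eef_rot: [3.14, -0.003, 0.103]
force: [0.2, -0.0, -0.8]
grip_width: 0.0566
```

```bash
python3 p.py f
python3 - <<'E'
from h import *
im,d=viewer.camera('top')
for cam in ['top','wrist']:
    if cam=='wrist': im2,d=viewer.camera('wrist')
    for n in ['plaque','soldering_disc','spatula','snap_ring','pliers']:
        s=nets.silhouettes(cam,n)
        if s:
            P=pts(cam,d,s[0]['region']);(c,r)=cv2.minEnclosingCircle((P[:,:2]*1000).astype(np.float32));rc=cv2.minAreaRect((P[:,:2]*1000).astype(np.float32))
            print(cam,n,round(s[0]['confidence'],2),np.round(c,1),round(r,1),'rect',np.round(rc[0],1),np.round(rc[1],1),round(rc[2],1),'z',np.percentile(P[:,2],[3,50,97]).round(4))
cv2.imwrite('pics/v7.png',np.vstack([cv2.resize(im[125:275,205:455],None,fx=2,fy=2),cv2.resize(im2[:220,:],(500,172))]))
E
```

```text
35.7 [0.3277 0.0404 0.1418] [ 3.1396e+00 -2.9000e-03  1.0260e-01]
top plaque 0.96 [535.5 184.1] [52.2 53.5] 19.2 [0.5062 0.1547 0.0154] [0.5643 0.2137 0.0256] zmed 0.0213
 slopes [ 0.007 -0.001  0.021]
top soldering_disc 0.94 [522.4 174.8] [112.8 110.7] 89.5 [0.4671 0.1184 0.011 ] [0.5779 0.2312 0.0224] zmed 0.0161
plaque none
side soldering_disc 0.88 [513.2 100.1] [ 79.  250.5] 9.8 [ 0.4622 -0.0301  0.011 ] [0.5462 0.2267 0.0979] zmed 0.0152
top plaque 0.88 [538.3 184.8] 33.9 rect [536.8 184.8] [54.9 52.4] 17.8 z [0.0179 0.0211 0.0243]
top soldering_disc 0.84 [522.6 176. ] 58.1 rect [523.3 174.2] [114.2 112.1] 12.7 z [0.0125 0.0161 0.0197]
top spatula 0.91 [423.9  17.4] 93.8 rect [433.8  17.3] [186.7  49.2] 89.5 z [0.0024 0.0085 0.0379]
top pliers 0.66 [652.3 109.8] 23.5 rect [650.  109.8] [13.  46.9] 0.9 z [0.0036 0.0085 0.0118]
wrist plaque 0.73 [534.1 180.9] 34.1 rect [534.8 180.7] [53.3 52.3] 18.8 z [0.0197 0.0215 0.023 ]
wrist soldering_disc 0.85 [527.6 175.2] 64.9 rect [524.2 175.8] [124.8 115.1] 42.5 z [0.0077 0.0164 0.018 ]
wrist spatula 0.77 [430.7  24.8] 85.3 rect [427.5  24.3] [ 27.  169.9] 9.6 z [0.0041 0.0276 0.0414]
wrist pliers 0.68 [647.7 145.8] 68.9 rect [647.4 146.7] [136.1  60.5] 77.7 z [0.0016 0.0085 0.0118]
```

View pics/v7.png

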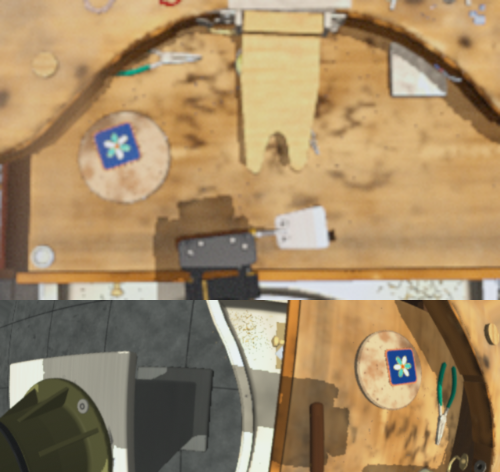

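Run:
```python
from h import *
print(ctrl.get_obs()['time_s']);print(ticket.hand_in())
```

```text
36.6
the job is handed in; nothing more can be done
None
```

The plaque is on the soldering disc, flat and enamel up, and the job was handed in at 36.6 s. The hand-in reports no verdict.

**What I did:**
- I gripped the spatula by its handle and felt the board with the blade, which sits flat with the handle pitched about 11° nose-down from its rest pose. I slid the blade under the plaque at about 2 N, stopped the plaque against the block, and lifted it. I carried it in front of the bench pin to the disc, tipped it off at about 21–24°, withdrew the blade slowly, and laid the spatula back in its original spot.
- Pressing was light under the plaque. Earlier, while feeling the bare board away from the plaque, two presses reached about 9–11 N, above your 1–3 N but under 15 N.

**Last checks:**
- **Plaque:** It is flat within about 0.5°, with its top 21 mm above the board. It is off-centre: the top camera puts it 14–16 mm from the disc's centre and the wrist camera about 12 mm. Both are inside 20 mm, and I did not nudge it closer.
- **Spatula:** It rests at its old position on the bare board, clear of the disc and block.
- **Other items:** The pliers and white ring look unmoved, and the arm stayed clear of the tweezers and jar. The bench pin hides most of the tweezers and jar in the last pictures, so I did not measure those two again.

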